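# Fit the water filter cartridge and snap its cap shut

## Task

Fit the water filter beside the sink: slide the filter cartridge, stem up, all the way down into the filter housing, then put the bell-shaped cap over the housing's neck and press it straight down until it clicks past the ball catches and sits fully home. Keep pressing after the click: the job ends with the gripper still on the cap, bearing down on it with a firm steady push (about 10 N), not letting go. Do not disturb the salt shaker, the mug and the spice jar standing nearby.

Things in the scene. Friction and masses are not known exactly. Their poses are not given: they have to be found in the camera images.
- housing: Filter housing fixed to the worktop, upright. Origin: centre of its underside, z up its axis. White plinth 92 mm in diameter, white body 76 mm in diameter up to a flat shoulder at z = 60 mm, on it a steel neck 54 mm in diameter up to z = 84 mm. A steel spout sticks out along -x to 67 mm from the axis, 51 mm high. Otherwise round: its yaw does not matter for the work.
- housing_mouth (a point): Centre of the mouth on top of the housing's neck, z = 84 mm over its origin; the rim is rounded. Below it a round bore 38 mm in diameter, 64 mm deep, flat floor (20 mm over the housing's origin). Four spring-loaded steel balls (the catches) stand 3 mm out of the neck's outside, 13 mm below this point.
- cartridge: Filter cartridge, loose, upright on the worktop, 0.08 to 0.17 kg. Origin: centre of its underside, z up its axis. White cylinder 36 mm in diameter, 65 mm high, foot chamfered 3 mm; on top a grip stem. It enters the housing's bore with 1 mm to spare all round; fully in, its origin is 20 mm over the housing's and its shoulder 1 mm above the rim: only the stem stands out, up to 111 mm.
- stem_top (a point): Centre of the top of the cartridge's upright grip stem, 91 mm over the cartridge's origin. The stem is 18 mm in diameter and 26 mm high; grip it from above.
- cap: Bell-shaped cap, loose, open side down on the worktop, 0.08 kg. Origin: centre of its lower rim, z up its axis. White bell 66 mm in diameter, 58 mm high, hollow 54 mm deep (room for the stem), grip knob on top. A bead inside the rim, 3.5 mm up, leaves an opening 56 mm in diameter that passes over the 54 mm neck. Its yaw does not matter. Fully home its origin is 60 mm over the housing's.
- knob_top (a point): Centre of the top of the cap's upright round grip knob, 84 mm over the cap's origin; the knob is 28 mm in diameter and 26 mm high; grip it from above. Pressed on the neck, the cap meets the ball catches with its origin about 72 mm over the housing's; going on takes up to about 10 N, which drops at about 68 mm (the click); at 60 mm it stops hard on the shoulder.
- salt_shaker: Bystander: salt shaker with a grey top, 44 mm in diameter, 90 mm high, origin at the centre of its underside.
- mug: Bystander: mug, 88 mm wide (119 mm with its handle), 99 mm high, origin at the centre of its underside's bounding box.
- spice_jar: Bystander: glass spice jar with a screw cap, 45 mm in diameter, 106 mm high, origin at the centre of its underside.

How it is judged:
On the way, in this order (a step that is already met when the one before it is completed fails the run):
1. the cartridge is all the way down in the housing's bore, before the cap goes on (z of cartridge in the frame of housing below 0.0235 m and horizontal distance between cartridge and housing below 0.005 m and angle between cartridge's own z axis and vertical below 0.1 rad), for 0.2 s.
2. the cap has been pressed past the catches and sits fully home on the housing's shoulder (z of cap in the frame of housing below 0.062 m and horizontal distance between cap and housing below 0.005 m and angle between cap's own z axis and vertical below 0.08 rad), for 0.2 s.
At the end, for the whole second after the job is handed in: Cartridge down in the bore (within 3.5 mm of its floor, 5 mm of the axis, 0.1 rad upright); cap home (within 2 mm of the shoulder, 5 mm of the axis, 0.08 rad upright); fingers still on the cap (over 3 N), which bears on the housing with 4 to 40 N (all of step 1 and all of step 2 and contact force between cap and housing between 4 and 40 N and contact force between the fingers and cap above 3 N); the arm keeps its last pose, push and grip.
It fails at once if the salt shaker is disturbed (moved over 20 mm) (distance of salt_shaker from where it was at the start of the episode above 0.02 m).
It fails at once if the mug is disturbed (moved over 20 mm) (distance of mug from where it was at the start of the episode above 0.02 m).
It fails at once if the spice jar is disturbed (moved over 20 mm) (distance of spice_jar from where it was at the start of the episode above 0.02 m).
It also fails if it takes over 67 s, if anything falls off the work surface, if the arm or the gripper's body presses on something with over 40 N, if the wrist force passes 120 N, or if a joint passes its speed limit or range.

## Robot

A 6-joint arm with a two-finger parallel gripper is mounted at the origin on a cart in front of the work surface, level with it; the furniture and walls round the work are solid. World frame = base frame: x ahead of the robot, y to its left, z up, the work surface at z = 0. Lengths are in m, angles in rad, forces in N, time in s.
With the tool pointing down it reaches from about 0.35 to 0.975 m from the base axis. Payload 7.1 kg.
Tool frame: the origin (TCP) lies midway between the tips of the shut fingers; the grasp point (between the pads) lies 19 mm behind it; z points along the fingers, y is the line along which they close (so a half turn about z gives the same grasp; the last joint's range is limited). The gripper opens to 88 mm and grips with 3 to 60 N. Pads are 20 mm wide; open, the fingers measure 115 mm over their backs; the gripper's body (75 mm by 178 mm) begins 61 mm behind the grasp point.
Start: joints at [1.205, 0.423, 1.63, -0, 1.089, -0.019], TCP at [0.212, 0.588, 0.223] pointing down, gripper open.
Joint ranges: [-3, 3], [-0.9, 2.11], [0.09, 2.58], [-1.31, 4.45], [0.11, 2.69], [-2.54, 2.54]. Speed limits (rad/s): [2.39, 2.39, 3.01, 3.14, 3.14, 3.14].

## Interface

Orientations are given as a unit quaternion [w, x, y, z].
In Python, from station import manip gives the robot as it stands. Calls block until the motion is done:
- manip.move_pose(position, orientation): joint-space move of the TCP to a pose.
- manip.movel(position, frame=None, v=0.15, until_force=None): straight line of the TCP; frame=None keeps the orientation; v is the mean speed in m/s. With until_force (N) it stops when the force on the tool has changed by that much, and returns True; else False.
- manip.movej(angles): joint-space move.
- manip.command_gripper(opening): opening from 0.0 (shut) to 1.0 (fully open); the grip force is fixed at half the most; returns when the fingers have stopped.
- manip.wait(seconds).
- manip.inverse_kinematics(position, orientation): joint angles nearest the present ones, or None.
- manip.read_camera(name): name is "scene" or "side" or "wrist"; returns the picture (384x512x3 uint8, red, green, blue); there is no depth.
- manip.camera_info(name): a dict with "intrinsics" (3x3 intrinsics, pixels), "T" (4x4, takes a point from camera to world coordinates); the wrist camera has in their place "tool_from_camera" (4x4, takes a point from camera to tool coordinates, whose origin is the TCP and whose axes are the flange's). Camera axes: x right, y up, looking along -z (the intrinsics and any distortion apply to the point x, -y, -z); pixel columns grow to the right and rows downward; lengths in m; the calibration is good to about 2 mm. The wrist camera is an equidistant fisheye: a pixel r from the principal point sees the ray r / f radians off the axis. A picture is of the moment at which its call begins: read the wrist's pose just before it. camera_info takes no time and is no camera call.
A pose or a line that the arm cannot do raises manip.MotionError and nothing moves.
- manip.job_done(): hands the job in; it is judged then, once.
Readings, each from a call of its own:
- manip.get_time(): time.
- manip.get_joint_pos(): joint angles.
- manip.get_qvel(): joint speeds.
- manip.get_effort(): joint torques, N m.
- manip.get_tcp_pos(): TCP position.
- manip.get_ee_rot(): TCP orientation.
- manip.get_ft_force(): force on the tool from outside, world axes, zero at the start.
- manip.get_ft_torque(): the same for the moment, N m.
- manip.get_grip_width(): opening from 0.0 (shut) to 1.0 (fully open).
- manip.get_finger_force(): force on a finger pad.
Only numpy, scipy, OpenCV 4.12 (cv2) and the standard library are available. Lean on these libraries where they do the work, as an engineer would, in place of code of your own. Each camera call takes 0.05 s, during which the arm holds its last target. There are 200 camera calls.

## Working session

There is one attempt and no reset: what is moved stays moved. The work goes in short steps, each a Python script; the robot and the scene stay as the last script left them, time stands still between calls to the robot, and variables do not carry over. Pictures are saved under pics/ and viewed, at most 10 in all, crops included, and the job is handed in when it is done.

```bash
mkdir -p pics; ls
python3 - <<'E'
from station import manip
import cv2,numpy as np
a=manip.read_camera("scene");b=manip.read_camera("side");c=manip.read_camera("wrist")
for n,i in zip(("scene","side","wrist"),(a,b,c)): cv2.imwrite(f"pics/{n}0.png",i[:,:,::-1])
np.set_printoptions(precision=4,suppress=True)
for n in("scene","side","wrist"): print(n,manip.camera_info(n))
print(manip.get_tcp_pos(),manip.get_ee_rot(),manip.get_time())
E
```

```text
pics
station.py
scene {'intrinsics': array([[349.5599,   0.    , 256.8322],
       [  0.    , 349.5599, 187.1938],
       [  0.    ,   0.    ,   1.    ]]), 'T': array([[-0.9135,  0.2919, -0.2834,  0.3337],
       [-0.4067, -0.6719,  0.6189,  0.2547],
       [-0.0097,  0.6807,  0.7325,  0.7451],
       [ 0.    ,  0.    ,  0.    ,  1.    ]])}
side {'intrinsics': array([[467.0153,   0.    , 254.5585],
       [  0.    , 467.0153, 190.8542],
       [  0.    ,   0.    ,   1.    ]]), 'T': array([[ 0.9905,  0.0598, -0.124 ,  0.5094],
       [-0.1366,  0.5352, -0.8336, -1.0446],
       [ 0.0165,  0.8426,  0.5382,  0.5991],
       [ 0.    ,  0.    ,  0.    ,  1.    ]])}
wrist {'intrinsics': array([[297.3186,   0.    , 257.3252],
       [  0.    , 297.3186, 192.7377],
       [  0.    ,   0.    ,   1.    ]]), 'tool_from_camera': array([[-0.0002,  0.9572,  0.2896,  0.0791],
       [ 1.    ,  0.0002, -0.    , -0.0008],
       [-0.0001,  0.2896, -0.9572, -0.1613],
       [ 0.    ,  0.    ,  0.    ,  1.    ]])}
[0.2123 0.5874 0.2221] [-0.0001  0.1726  0.985  -0.0005] 0.15
```

View pics/scene0.png

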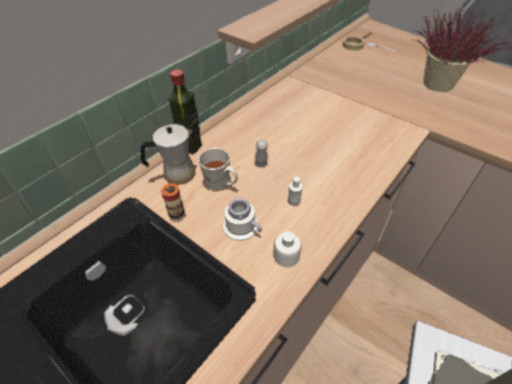

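View pics/side0.png

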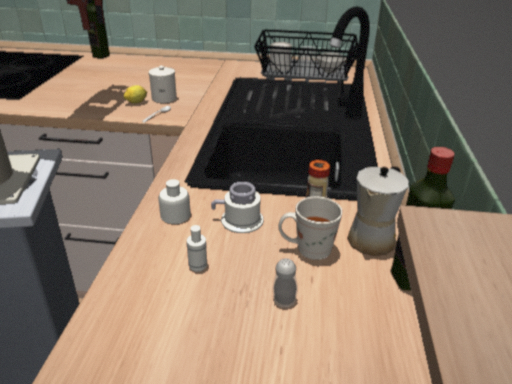

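The scene view shows the housing mouth at about (239,206), the cap knob top at (288,236) and the stem top at (296,180). The mug is at (215,168), the salt shaker at (261,152) and the spice jar at (173,200). In the side view, the mouth is at (242,189), the knob top at (173,184) and the stem top at (195,230).

```bash
cat > h.py <<'E'
from station import manip
import cv2, numpy as np
from scipy.spatial.transform import Rotation as R
np.set_printoptions(precision=4,suppress=True)
def quat(q): return R.from_quat([q[1],q[2],q[3],q[0]])
def toolT():
    T=np.eye(4);T[:3,:3]=quat(manip.get_ee_rot()).as_matrix();T[:3,3]=manip.get_tcp_pos();return T
def ray(name,uv,tool=None):
    i=manip.camera_info(name);K=np.array(i["intrinsics"]);x=(np.array(uv,float)-K[:2,2])/K[0,0]
    if name=="wrist":
        T=tool@np.array(i["tool_from_camera"]);r=np.hypot(*x);s=np.sin(r)/r if r>1e-9 else 1.
        d=np.array([x[0]*s,-x[1]*s,-np.cos(r)])
    else: T=np.array(i["T"]);d=np.array([x[0],-x[1],-1.])
    d=T[:3,:3]@d; return T[:3,3],d/np.linalg.norm(d)
def tri(rays):
    P=[np.eye(3)-np.outer(d,d) for _,d in rays]
    p=np.linalg.solve(sum(P),sum(Q@o for Q,(o,_) in zip(P,rays)))
    return p,[np.linalg.norm(Q@(p-o)) for Q,(o,_) in zip(P,rays)]
def plane(r,z): o,d=r; return o+d*(z-o[2])/d[2]
E
python3 - <<'E'
from h import *
for n,a,b in(("mouth",(239,206),(242,189)),("knob",(288,236),(173,184)),("stem",(296,180),(195,230)),("salt",(261,144),(286,266)),("jar",(171,188),(319,166)),("mug",(215,158),(318,212))):
    print(n,*tri([ray("scene",a),ray("side",b)]))
i=manip.camera_info("wrist");T=toolT();print(T)
E
```

```text
mouth [ 0.6046 -0.2311  0.0806] [np.float64(0.0007390274469898968), np.float64(0.0007390274469898677)]
knob [ 0.4626 -0.1957  0.0805] [np.float64(0.00042311727899423086), np.float64(0.00042311727899416315)]
stem [ 0.5041 -0.3669  0.0857] [np.float64(0.000950012320785711), np.float64(0.000950012320785453)]
salt [ 0.6504 -0.4723  0.0779] [np.float64(0.0007176785247545386), np.float64(0.000717678524754493)]
jar [ 0.7754 -0.197   0.106 ] [np.float64(0.0009828502802607458), np.float64(0.0009828502802606083)]
mug [ 0.735  -0.3491  0.0946] [np.float64(0.0007973347710184733), np.float64(0.0007973347710184913)]
[[-0.9404  0.3399 -0.0004  0.2123]
 [ 0.3399  0.9404 -0.001   0.5874]
 [ 0.     -0.0011 -1.      0.2221]
 [ 0.      0.      0.      1.    ]]
```

View pics/wrist0.png

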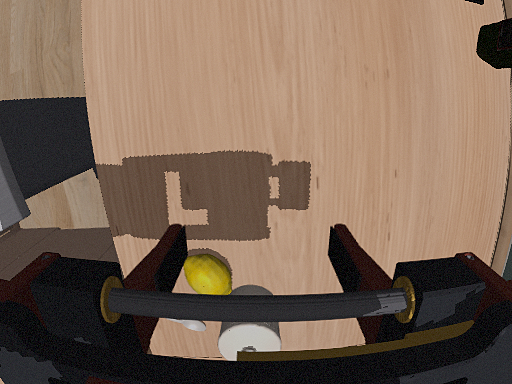

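The triangulated heights match the text (mouth 81/84, knob 81/84, stem 86/91 mm). Next I check the clearance of the faucet and coffee pot, then move above the work for a wrist view from two places.

Run:
```python
from h import *
print("faucet base",plane(ray("side",(358,115)),0),"pot lid",tri([ray("scene",(171,131)),ray("side",(382,173))])[0],"bottle",tri([ray("scene",(176,76)),ray("side",(441,155))])[0])
for z in(.2,.3,.4): print("faucet tip",plane(ray("side",(335,40)),z))
p=manip.get_tcp_pos();q=[0,0,1,0]
manip.movel([p[0],p[1],.36])
manip.move_pose([.52,-.26,.36],q)
T1=toolT();a=manip.read_camera("wrist");cv2.imwrite("pics/w1.png",a[:,:,::-1])
print(T1[:3,3],manip.get_joint_pos(),manip.get_time()); np.save("T1.npy",T1)
```

```text
faucet base [1.0412 0.2964 0.    ] pot lid [ 0.8543 -0.3339  0.1626] bottle [ 0.8914 -0.4461  0.258 ]
faucet tip [0.9853 0.4457 0.2   ]
faucet tip [0.866  0.0723 0.3   ]
faucet tip [ 0.7468 -0.3011  0.4   ]
[ 0.5203 -0.2594  0.36  ] [-0.4831  0.2309  1.5808  0.0001  1.33   -2.0548] 4.425
```

View pics/w1.png

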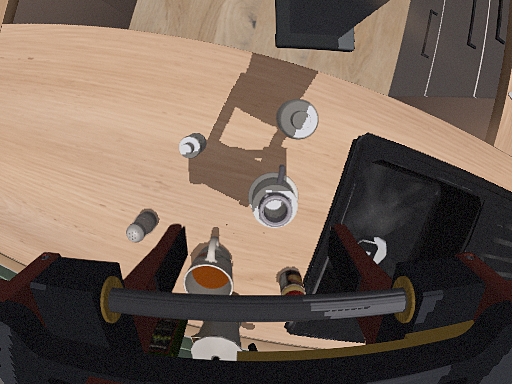

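The wrist view shows the knob top at about (300,120), the stem top at (190,147) and the mouth at (276,208). I'll take a second view 0.14 m to the side, then crop and enlarge both.

Run:
```python
from h import *
manip.movel([.52,-.38,.36],v=.2)
T2=toolT();b=manip.read_camera("wrist");cv2.imwrite("pics/w2.png",b[:,:,::-1]);np.save("T2.npy",T2)
print(T2[:3,3],manip.get_time())
T1=np.load("T1.npy");a=cv2.imread("pics/w1.png");b=cv2.imread("pics/w2.png")
K=np.array(manip.camera_info("wrist")["intrinsics"]);tc=np.array(manip.camera_info("wrist")["tool_from_camera"])
def proj(p,T):
    c=np.linalg.inv(T@tc)@np.r_[p,1];x,y,z=c[0],-c[1],-c[2];r=np.arctan2(np.hypot(x,y),z)/np.hypot(x,y)
    return K[:2,2]+K[0,0]*r*np.array([x,y])
rows=[]
for im,T in((a,T1),(b,T2)):
    row=[]
    for p in([.6046,-.2311,.084],[.4626,-.1957,.084],[.5041,-.3669,.091]):
        u=proj(p,T);o=np.round(u).astype(int)-32;print(u,o)
        row.append(cv2.resize(im[o[1]:o[1]+64,o[0]:o[0]+64],None,fx=4,fy=4,interpolation=cv2.INTER_NEAREST))
    rows.append(np.hstack(row))
cv2.imwrite("pics/crops.png",np.vstack(rows))
```

```text
[ 0.5199 -0.3793  0.3598] 5.225
[275.8853 211.8607] [244 180]
[301.3516 120.6772] [269  89]
[185.6206 149.5483] [154 118]
[349.1598 211.5681] [317 180]
[376.8855 124.3396] [345  92]
[266.3059 149.1237] [234 117]
```

View pics/crops.png

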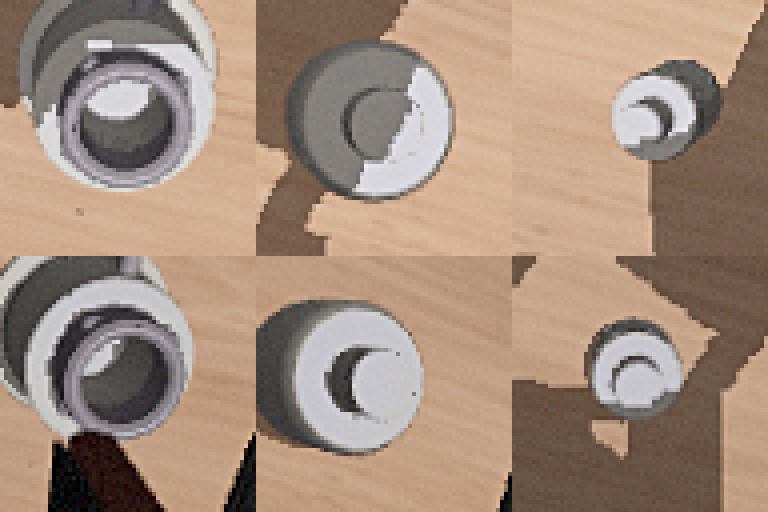

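The crops give these centres:

| Feature | View 1 | View 2 |
|---|---|---|
| Mouth | (275.7,210.4) | (348.7,210.5) |
| Knob top | (301,120) | (377.7,124) |
| Stem top | (185.5,148.7) | (265.3,149) |

Run:
```python
from h import *
T1=np.load("T1.npy");T2=np.load("T2.npy")
for n,a,b,h in(("mouth",(275.7,210.4),(348.7,210.5),.084),("knob",(301,120),(377.7,124),.084),("stem",(185.5,148.7),(265.3,149),.091)):
    r=[ray("wrist",a,T1),ray("wrist",b,T2)];print(n,*tri(r),[plane(x,h)[:2] for x in r])
```

```text
mouth [ 0.6034 -0.2313  0.0815] [np.float64(0.00027921246743079555), np.float64(0.00027921246743080504)] [array([ 0.6022, -0.2314]), array([ 0.6027, -0.2321])]
knob [ 0.4615 -0.1972  0.0908] [np.float64(0.0001843406814377585), np.float64(0.00018434068143797504)] [array([ 0.4616, -0.1962]), array([ 0.462 , -0.1943])]
stem [ 0.5041 -0.3682  0.0862] [np.float64(0.0005538046134409509), np.float64(0.0005538046134408262)] [array([ 0.5028, -0.367 ]), array([ 0.5039, -0.3684])]
```

All points agree with the text within 1–3 px. Next I take close-ups with the TCP 45 mm above the mouth, the knob and the stem. The geometry is the same each time, so calibration errors cancel.

Run:
```python
from h import *
ims=[]
for n,p in(("mouth",[.603,-.2315,.129]),("knob",[.4618,-.196,.129]),("stem",[.5036,-.3675,.136])):
    manip.move_pose([p[0],p[1],.18],[0,0,1,0]); manip.movel(p); manip.wait(.2)
    T=toolT();a=manip.read_camera("wrist")[:,:,::-1];cv2.imwrite(f"pics/c_{n}.png",a);np.save(f"Tc_{n}.npy",T);print(n,T[:3,3],manip.get_joint_pos()[5],manip.get_time())
    ims.append(cv2.resize(a[160:340,192:322],None,fx=2,fy=2,interpolation=cv2.INTER_CUBIC))
cv2.imwrite("pics/close.png",np.hstack(ims))
```

```text
mouth [ 0.6038 -0.232   0.1304] -1.9557982955408943 6.9417
knob [ 0.4627 -0.1963  0.1298] -1.9958620237901223 8.35
stem [ 0.5042 -0.3677  0.1371] -2.220240672486321 9.8
```

View pics/close.png

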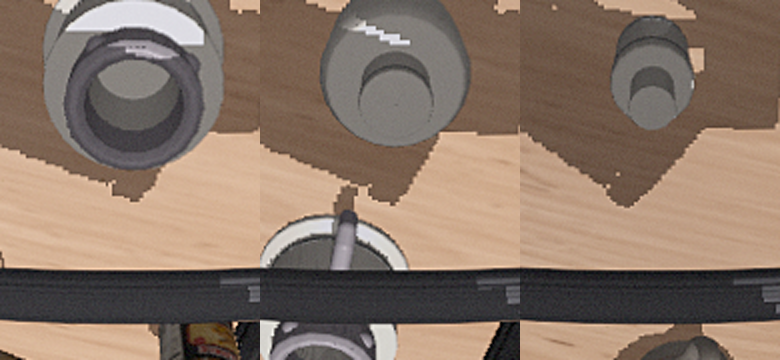

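In the close-ups the rim centre is at about (259,213.5), the knob-top centre at (260,211.5) and the stem-top centre at (258,213.7). I'll cast these onto the given heights, check height by triangulating with the far views, and compare.

Run:
```python
from h import *
T1=np.load("T1.npy");T2=np.load("T2.npy")
for n,c,a,b,h in(("mouth",(259,213.5),(275.7,210.4),(348.7,210.5),.084),("knob",(260,211.5),(301,120),(377.7,124),.084),("stem",(258,213.7),(185.5,148.7),(265.3,149),.091)):
    T=np.load(f"Tc_{n}.npy");r=ray("wrist",c,T);p=plane(r,h)
    print(n,p,p-T[:3,3],tri([r,ray("wrist",a,T1),ray("wrist",b,T2)]))
```

```text
mouth [ 0.6035 -0.2318  0.084 ] [-0.0003  0.0002 -0.0464] (array([ 0.6032, -0.2316,  0.0828]), [np.float64(0.0006852959985815453), np.float64(0.0006602480987892697), np.float64(9.273952434520757e-05)])
knob [ 0.4605 -0.1954  0.084 ] [-0.0021  0.001  -0.0458] (array([ 0.4614, -0.1954,  0.0839]), [np.float64(0.0008129816399614486), np.float64(0.0008899949198829529), np.float64(0.0011164990422629626)])
stem [ 0.504  -0.3682  0.091 ] [-0.0003 -0.0005 -0.0461] (array([ 0.5039, -0.368 ,  0.0894]), [np.float64(0.0006490262100921878), np.float64(0.0010066987671987473), np.float64(0.0004108955363664216)])
```

```bash
cat >> h.py <<'E'
def goto(p,v=.1,n=2):
    """straight line, then re-aim so that the measured TCP xy meets the target"""
    p=np.array(p,float);manip.movel(p,v=v)
    c=p.copy()
    for _ in range(n):
        manip.wait(.15); c[:2]+=p[:2]-manip.get_tcp_pos()[:2]; manip.movel(c,v=.05)
    manip.wait(.15); return c
E
python3 - <<'E'
from h import *
c=goto([.504,-.368,.12]);c[2]=.070
print(manip.get_tcp_pos()); manip.movel(c,v=.08,until_force=8); manip.wait(.1); print(manip.get_tcp_pos())
z=manip.get_tcp_pos()[2]
manip.command_gripper(0.); print(manip.get_grip_width(),manip.get_finger_force(),manip.get_tcp_pos(),manip.get_ft_force())
c[2]=.2;manip.movel(c,v=.15)
goto([.6035,-.2318,.2],v=.15);print(manip.get_tcp_pos(),manip.get_ft_force(),manip.get_grip_width(),manip.get_time())
cv2.imwrite("pics/h1.png",np.hstack([manip.read_camera("scene")[120:320,160:360],manip.read_camera("side")[80:280,140:340]])[:,:,::-1].repeat(2,0).repeat(2,1))
np.save("z.npy",z)
E
```

```text
[ 0.504 -0.368  0.12 ]
[ 0.5043 -0.3683  0.0705]
0.1978072343929074 29.9961519241333 [ 0.5039 -0.3679  0.0699] [-0.1484 -0.0346  0.281 ]
[ 0.6035 -0.2317  0.2   ] [ 0.1212  0.8081 -0.6261] 0.19707169996553897 16.2583
```

View pics/h1.png

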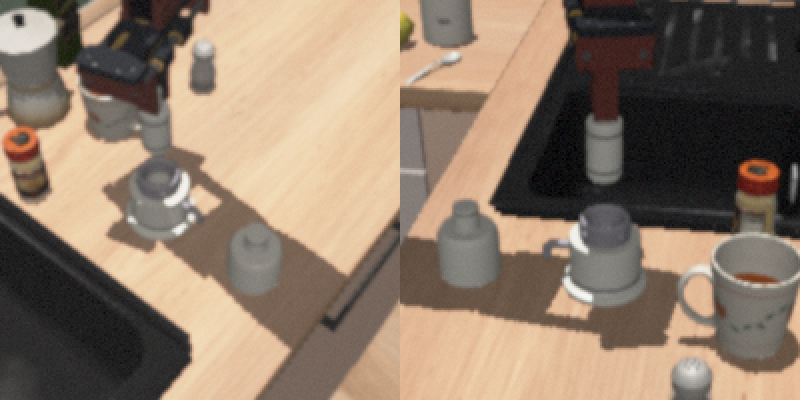

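The cartridge hangs upright straight above the housing in both views, at crop (155,130) and (604,150), so I insert it.

Run:
```python
from h import *
z=float(np.load("z.npy"))
c=goto([.6035,-.2318,.165],v=.15);c[2]=z+.023
hit=manip.movel(c,v=.04,until_force=6);print(hit,manip.get_tcp_pos(),manip.get_ft_force(),manip.get_ft_torque())
if manip.get_tcp_pos()[2]<z+.026:
    c[2]=z+.016;print(manip.movel(c,v=.02,until_force=8));manip.wait(.1);print(manip.get_tcp_pos(),manip.get_ft_force(),manip.get_time())
```

```text
False [ 0.6035 -0.2318  0.0937] [ 0.7708 -0.1608 -2.0729] [ 0.1451 -0.1948 -0.019 ]
True
[ 0.6036 -0.2319  0.0895] [ 0.1685 -0.8516  2.9675] 20.0167
```

The floor contact is at TCP z 0.0895, which is the grasp height plus 20 mm as expected. I'll release and fetch the cap.

Run:
```python
from h import *
manip.command_gripper(.7);p=manip.get_tcp_pos()
manip.movel([.6035,-.2318,.19],v=.15)
T=toolT();a=manip.read_camera("wrist")[:,:,::-1];cv2.imwrite("pics/ins.png",cv2.resize(a[130:310,192:322],None,fx=2,fy=2))
manip.movel([.461,-.1954,.19],v=.2)
c=goto([.461,-.1954,.11]);manip.command_gripper(.7)
c[2]=.063;print(manip.movel(c,v=.08,until_force=8));manip.wait(.1);print(manip.get_tcp_pos())
manip.command_gripper(0.);print(manip.get_grip_width(),manip.get_finger_force(),manip.get_tcp_pos());np.save("zc.npy",manip.get_tcp_pos()[2])
c[2]=.21;manip.movel(c,v=.15)
goto([.6035,-.2318,.21],v=.15);print(manip.get_tcp_pos(),manip.get_ft_force(),manip.get_grip_width(),manip.get_time())
v=np.hstack([manip.read_camera("scene")[120:300,160:320],manip.read_camera("side")[80:260,160:320]])[:,:,::-1].repeat(2,0).repeat(2,1)
i=cv2.imread("pics/ins.png")[:, :160];cv2.imwrite("pics/h2.png",np.hstack([v,i]))
```

```text
False
[ 0.4613 -0.1956  0.0634]
0.3089394129357152 29.991539418697357 [ 0.461  -0.1954  0.063 ]
[ 0.6035 -0.2318  0.21  ] [ 0.223  -1.0412 -1.0023] 0.30985953709539016 29.4
```

View pics/h2.png

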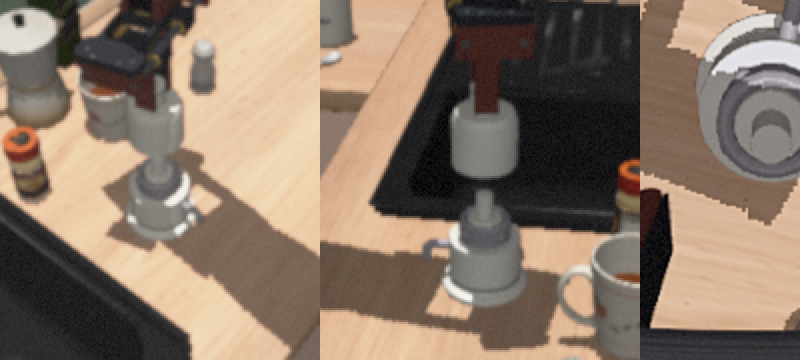

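The cartridge is seated, with its stem in the middle of the bore (crop right, 772,130). The cap hangs upright right over the stem (485,140). I'll lower it onto the neck under a force guard.

Run:
```python
from h import *
zc=float(np.load("zc.npy"))
c=goto([.6035,-.2318,zc+.09],v=.12,n=2);c[2]=zc+.0735
print(manip.movel(c,v=.02,until_force=5),manip.get_tcp_pos()-[.6035,-.2318,zc],manip.get_ft_force(),manip.get_ft_torque(),manip.get_time())
```

```text
False [-0.     -0.      0.0736] [ 0.0445  0.3692 -0.9316] [ 0.0109 -0.0242  0.0147] 32.05
```

Cap is freely over the neck at 73.5 mm. I press through the catches onto the shoulder.

Run:
```python
from h import *
zc=float(np.load("zc.npy"));c=manip.get_tcp_pos().copy();c[:2]=.6035,-.2318
for o in np.arange(.072,.0595,-.001):
    c[2]=zc+o;manip.movel(c,v=.02);f=manip.get_ft_force();print(round(o,4),manip.get_tcp_pos()[2]-zc,f,manip.get_grip_width())
    if f[2]>12 and o<.066: break
print(manip.get_time())
```

```text
0.072 0.07231755538604245 [ 0.2237 -0.1536  0.3948] 0.3133076054685097
0.071 0.07174682116789019 [0.4128 0.814  4.1415] 0.3105752615534384
0.07 0.07070980684440836 [ 0.1074 -0.8695  5.3267] 0.3091190811764641
0.069 0.0693120867859453 [0.4901 0.0983 3.9029] 0.3145356392715901
0.068 0.06765835590289654 [ 1.2177 -0.4952  0.0261] 0.3127609625129787
0.067 0.06616167240412668 [ 0.9762 -0.4729 -3.4675] 0.3136311616932106
0.066 0.06518833606809513 [ 1.1722 -0.9922 -6.5987] 0.3090077546774456
0.065 0.0644098537726058 [ 1.9077  0.3192 -8.2367] 0.31484899499923247
0.064 0.06361757331781534 [ 1.6449  0.8043 -8.5038] 0.31520239252842214
0.063 0.06283321032171368 [ 2.1187  1.0478 -8.3773] 0.3140302843534449
0.062 0.06231334771837713 [ 2.0253  0.7346 -4.2596] 0.3125170356326886
0.061 0.06141813070596923 [ 1.2918  0.3793 -1.4763] 0.3151101024674176
0.06 0.060106187495690994 [ 0.0009  0.0165 -0.4857] 0.30831533815459367
35.3
```

The click showed as a force drop at 68 mm. Now I bear down to about 10 N.

Run:
```python
from h import *
zc=float(np.load("zc.npy"));c=np.array([.6035,-.2318,0]);o=.060
F=lambda: np.mean([manip.get_ft_force()[2] for _ in range(5) if manip.wait(.03) is None])
for _ in range(30):
    f=F();print(round(o,5),manip.get_tcp_pos()[2]-zc,f)
    if f>9: break
    o-=np.clip((10.5-f)*.00006,.0001,.0005);c[2]=zc+o;manip.movel(c,v=.01)
for _ in range(5): manip.wait(.3);print(F(),manip.get_tcp_pos()-[0,0,zc],manip.get_grip_width(),manip.get_finger_force())
print(manip.get_time())
s=manip.read_camera("side")[100:280,140:360,::-1];d=manip.read_camera("scene")[120:300,150:330,::-1]
cv2.imwrite("pics/end.png",np.hstack([s,d]).repeat(2,0).repeat(2,1))
```

```text
0.06 0.060105446962534434 nan
  return _methods._mean(a, axis=axis, dtype=dtype,
  ret = ret.dtype.type(ret / rcount)
Traceback (most recent call last):
ValueError: expected 3 finite numbers
```

Run:
```python
from h import *
zc=float(np.load("zc.npy"));c=np.array([.6035,-.2318,0]);o=.060
def F():
    s=[]
    for _ in range(5): manip.wait(.03);s.append(manip.get_ft_force()[2])
    return np.mean(s)
for _ in range(30):
    f=F();print(round(o,5),manip.get_tcp_pos()[2]-zc,f)
    if f>9: break
    o-=np.clip((10.5-f)*.00006,.0001,.0005);c[2]=zc+o;manip.movel(c,v=.01)
for _ in range(5): manip.wait(.3);print(F(),manip.get_tcp_pos()-[0,0,zc],manip.get_grip_width(),manip.get_finger_force())
print(manip.get_time())
s=manip.read_camera("side")[100:280,140:360,::-1];d=manip.read_camera("scene")[120:300,150:330,::-1]
cv2.imwrite("pics/end.png",np.hstack([s,d]).repeat(2,0).repeat(2,1))
```

```text
0.06 0.06009515393666581 -0.20813068981332306
0.0595 0.059972099394907996 4.975279843124193
0.05917 0.05994173544260953 7.45735870212534
0.05899 0.059933717987708135 8.957601577103086
0.05889 0.059915424019259145 9.35502182900144
9.417461562742231 [ 0.6039 -0.2318  0.06  ] 0.3090534064691053 29.99929904937744
9.428491311383183 [ 0.6039 -0.2318  0.0599] 0.30992252414855587 29.999200701713562
9.556866657657421 [ 0.6039 -0.2318  0.0599] 0.310862445217712 29.999113082885742
9.90336945864616 [ 0.6039 -0.2318  0.0599] 0.3117123066616622 29.999266862869263
9.363144350938926 [ 0.6039 -0.2318  0.0599] 0.3101760903467195 29.99908983707428
39.6333
```

View pics/end.png

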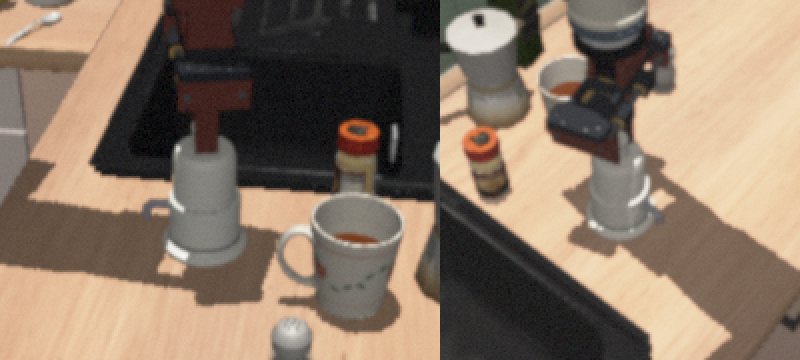

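The cap sits flush on the housing's shoulder (seam at crop 205,210), upright and gripped, under a steady push of about 9.5 N. The mug, jar and shaker stand where they were. I'm handing in.

```bash
python3 -c "
from station import manip
print(manip.job_done())"
```

```text
the job is handed in; nothing more can be done
None
```

I handed the job in at about 40 s: the cartridge is on the bore floor, the cap clicked home on the shoulder with the gripper still pressing at about 9.5 N, and the bystanders look undisturbed; the hand-in returned no verdict.

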